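Reseat the tapered lens cell in the instrument casting

TASK

Put the silver lens cell with the tapered foot back into the empty conical seat of the grey-green casting: lower it in gently, lens up, keep hold of it until it has entered the seat, and let go when it sits fully home and upright. Leave the lilac-grey spare cell and the roll of blue tape where they are.

Things in the scene. Friction and masses are not known exactly. Their poses are not given: they have to be found in the camera images.
- lens_cell: Loose silver lens cell, 0.25 kg, round, standing lens up. From below: conical foot, diameter 32 mm at the underside widening to 56 at 30 mm height; dark flange, 62 diameter, 30 to 34 mm high; silver barrel, 44 diameter, 34 to 68 mm high (grip here from above); low glass dome up to 74 mm. Origin: centre of the underside, z up its axis.
- seat_mouth (a point): Mouth centre of the empty conical seat: open collar, 78 mm wide, 55 mm above the table, on the fixed grey-green casting (150 x 270 mm). Bore 54 mm wide here, narrowing down at the cell's own taper (0.4 mm radius per mm). Fully home, the cell's underside is 27 mm below this point. z up. 126 mm off along -y the casting's other place is already filled by a fixed lilac-grey cell, 82 wide, top 69 mm.
- spare_cell: Bystander: loose lilac-grey plastic lens cell with straight sides, 66 mm diameter, 47 mm high. Origin: centre of the underside, z up.
- tape_roll: Bystander: loose roll of blue tape with an orange core, lying flat, 104 mm diameter, 36 mm high. Origin: centre of the underside, z up.
Mind the look-alikes: they are no part of the job. What is shaped like the lens_cell but yellow is not meant.

How it is judged:
By the outcome, as a careful person would: the job done as asked, in the order asked, and still so for the second after the job is handed in, with the robot touching nothing.
It also fails if it takes over 38 s, if anything falls off the work surface, if the arm or the gripper's body presses on something with over 40 N, if the wrist force passes 120 N, or if a joint passes its speed limit or range.

ROBOT

A 6-joint arm with a two-finger parallel gripper is mounted at the origin on the work surface. World frame = base frame: x ahead of the robot, y to its left, z up, the work surface at z = 0. Lengths are in m, angles in degrees, forces in N, time in s.
With the tool pointing down it reaches from about 0.4 to 0.925 m from the base axis. Payload 12.5 kg.
Tool frame: the origin (TCP) lies on the centre line of the jaws, within the pads' length; the fingertips stand 14 mm ahead of it and the grasp point (between the pads) lies 5 mm behind it; z points along the fingers, y is the line along which they close (so a half turn about z gives the same grasp; the last joint's range is limited). The gripper opens to 95 mm and grips with 3 to 60 N. Pads are 20 mm wide; open, the fingers measure 119 mm over their backs; the gripper's body (75 mm by 180 mm) begins 59 mm behind the grasp point.
Start: joints at [-69.133, 28.126, 89.318, -0, 62.55, -6.05], TCP at [0.283, -0.557, 0.229] pointing down, gripper open.
Joint ranges: [-177.58, 177.58], [-47.91, 125.51], [2.72, 160], [-65.01, 245.01], [3.68, 167.84], [-153.87, 153.87]. Speed limits (degrees/s): [127.2, 127.2, 159.86, 180, 180, 180].

INTERFACE

Orientations are given as a 3x3 rotation matrix whose columns are the frame's x, y, z axes.
In Python, from station import * gives the robot as it stands.
- The arm moves only by the tool jog_arm, never from a script. Its argument "plan" is a list of rows, each a list of 6 numbers: the shift along the tool's x, y, z normalised to -1 to 1, where 1 is 200 mm, then the turn, a rotation vector about the tool's x, y, z normalised to -1 to 1, where 1 is pi/2 rad. A call has 1 to 12 rows; each row is the pose to reach, as a shift and turn from the pose commanded when the call began, along the tool's axes at that moment; what a row does not reach only later rows make up. A row lasts 1/10 s, in which the tool goes at most 50 mm and 8.59 degrees, less where a joint would pass 70% of its speed; a pose out of reach is approached as far as the arm can. A call with a number of a shift or a turn outside -1 to 1 is refused whole. A call with a gripper value outside its range is refused whole. "fingers" is the gripper's target within -1 to 1 (shut at 1, half-way at 0, fully open at -1), set as the call begins (left out, the last holds). The fingers move at their own pace and stop on an object; "grip_force" is the grip in N (left out, the last holds). Time passes only in rows, so rows that repeat a pose let the fingers close. It gives the time, the measured TCP pose, the force, the opening and the grip force at its end, in the units of the state.
- read_state(): the state, without advancing time (a new reading comes with each control period).
- get_image(name): name is "side" or "top"; returns the picture (400x640x3 uint8, blue, green, red); there is no depth.
- calibration(name): a dict with "intrinsics" (3x3 intrinsics, pixels), "distortion" ([k1, k2, p1, p2, k3] as OpenCV has them; the pictures are not rectified), "rvec" (rotation vector, rad) and "tvec" (3), from world to camera coordinates, as OpenCV has them. Camera axes: x right, y down, z forward; pixel columns grow to the right and rows downward; lengths in m; the calibration is good to about 2 mm. A picture is of the moment at which its call begins. calibration takes no time and is no camera call.
- finish_job(): hands the job in; it is judged then, once.
The state is a dict: "time": time; "joint_pos": joint angles; "qd": joint speeds; "tau": joint torques, N m; "ee_pos": TCP position; "eef_rot": TCP orientation; "contact_force": force on the tool from outside, world axes, zero at the start; "moment": the same for the moment, N m; "opening": finger opening in m; "finger_force": force on a finger pad.
Only numpy, scipy, OpenCV 4.12 (cv2) and the standard library are available. Lean on these libraries where they do the work, as an engineer would, in place of code of your own. Each camera call takes 0.05 s, during which the arm holds its last target. There are 200 camera calls.

## Working session

There is one attempt and no reset: what is moved stays moved. The work goes in short steps, Python scripts to look and compute and a tool call to move; the robot and the scene stay as the last step left them, time stands still between calls to the robot, and variables do not carry over. Pictures are saved under pics/ and viewed, at most 10 in all, crops included, and the job is handed in when it is done.

Besides the shell and the picture viewer there is one more tool, called after "Emit:" by a JSON object that holds its "method" and its "body". jog_arm: Moves the arm, as the interface text tells. Scaled input: -1 to 1 covers 200 mm each way for a shift and pi/2 rad each way for a turn. Its arguments: {"type":"object","properties":{"plan":{"type":"array"},"fingers":{"type":"number"},"grip_force":{"type":"number"}},"required":["plan"]}

```bash
mkdir -p pics; python3 - <<'E'
from station import *
import cv2,numpy as np
for n in("top","side"):
    im=get_image(n);cv2.imwrite(f"pics/{n}0.png",im)
    c=calibration(n);R=cv2.Rodrigues(np.array(c["rvec"]))[0];print(n,(-R.T@np.array(c["tvec"]).ravel()).round(3),R.round(2).tolist(),np.array(c["distortion"]).round(3))
s=read_state();print(s["time"],s["eef_rot"],s["opening"])
E
```

```text
top [ 0.414 -0.041  0.792] [[0.02, -1.0, 0.02], [-0.99, -0.03, -0.16], [0.16, -0.02, -0.99]] [-0.08  0.    0.    0.    0.  ]
side [0.426 0.565 0.706] [[-0.99, -0.15, 0.02], [-0.12, 0.7, -0.71], [0.1, -0.7, -0.71]] [0.018 0.    0.    0.    0.   ]
0.1 [[ 8.91639153e-01  4.52746597e-01 -3.74016860e-04]
 [ 4.52746746e-01 -8.91638715e-01  8.86632671e-04]
 [ 6.79320124e-05 -9.59891321e-04 -9.99999537e-01]] 0.09515936317373355
```

View pics/top0.png

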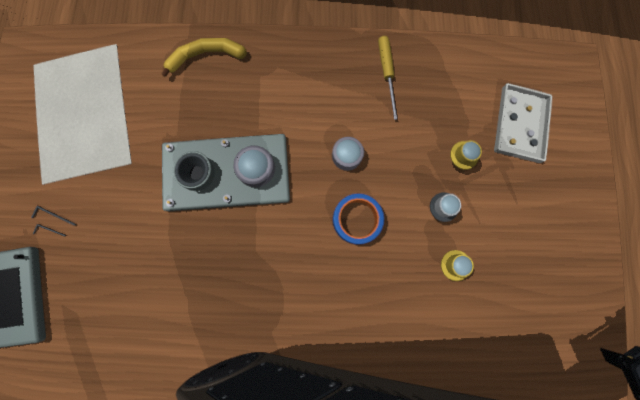

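View pics/side0.png

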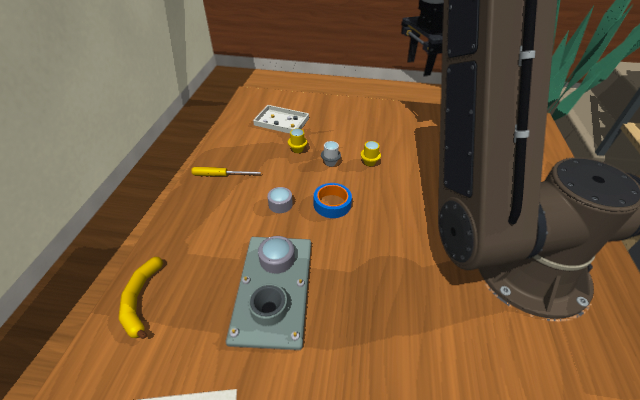

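Both views show three cells of the same shape. In the top view they are silver with a dark flange at (447,206), yellow at (465,153) and yellow at (458,265). The spare is at (348,153), the fixed filled cell at (254,165) and the tape at (359,219). I choose the silver one at (447,206). The empty seat collar is at (192,171).

```bash
cat > h.py <<'E'
import cv2,numpy as np
from station import *
def ray(n,uv):
    c=calibration(n);K=np.array(c["intrinsics"]);R=cv2.Rodrigues(np.array(c["rvec"]))[0];t=np.array(c["tvec"]).ravel()
    p=cv2.undistortPoints(np.array([[uv]],float),K,np.array(c["distortion"]))[0,0]
    return -R.T@t,R.T@np.array([*p,1])
def onz(n,uv,z):
    o,d=ray(n,uv);return (o+d*(z-o[2])/d[2])[:2]
def proj(n,P):
    c=calibration(n);return cv2.projectPoints(np.array(P,float).reshape(-1,1,3),np.array(c["rvec"]),np.array(c["tvec"]),np.array(c["intrinsics"]),np.array(c["distortion"]))[0].reshape(-1,2)
def circ(x,y,z,r):
    a=np.linspace(0,2*np.pi,60);return np.c_[x+r*np.cos(a),y+r*np.sin(a),0*a+z]
def crop(im,u,v,w,h,s): return cv2.resize(im[v:v+h,u:u+w],None,fx=s,fy=s,interpolation=cv2.INTER_CUBIC)
E
python3 - <<'E'
from h import *
t=cv2.imread("pics/top0.png");s=cv2.imread("pics/side0.png")
a=np.vstack([np.hstack([crop(t,415,170,70,70,5),crop(t,157,136,70,70,5)]),np.hstack([crop(s,297,120,70,70,5),crop(s,235,268,70,70,5)])])
cv2.imwrite("pics/crop.png",cv2.resize(a,(600,600)))
print(onz("top",(451,204),.07),onz("top",(445,208),.034),onz("side",(331,146),.07),onz("top",(192,170),.055),onz("side",(268,300),.055),onz("top",(254,165),.065))
E
```

```text
[ 0.51858605 -0.31787674] [ 0.51502283 -0.3185153 ] [ 0.51743506 -0.3072436 ] [0.57579968 0.20443961] [0.5761299  0.20864221] [0.58723296 0.07714981]
```

View pics/crop.png

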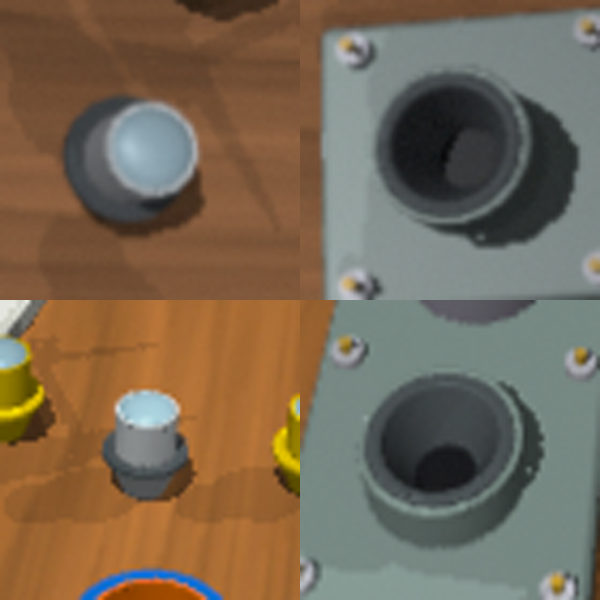

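The crop confirms the choice: silver barrel, dark flange, glass up. The seat is open and empty. Next I refine the measurements from these edges, using both views.

```bash
python3 - <<'E'
from h import *
c1=onz("top",(449.8,204.4),.068);c2=onz("top",(444.2,206.7),.034);c3=onz("side",(330.9,145.3),.068)
s1=onz("top",(192.3,169.8),.055);s2=onz("side",(268.2,300.4),.055)
print(c1,c2,c3,s1,s2)
S=read_state();R=np.array(S["eef_rot"]);p=np.array(S["ee_pos"])
t=np.array([*(c1+c2)/2,.20]);print(p,(R.T@(t-p)))
print([ (n,np.round(onz("top",q,.04),3)) for n,q in dict(y1=(468,151),y2=(460,266),tape=(359,219)).items()])
E
```

```text
[ 0.51800366 -0.31614781] [ 0.51771568 -0.31687795] [ 0.51847552 -0.3134044 ] [0.57623094 0.20385856] [0.57550978 0.20944518]
[ 0.28287957 -0.55710255  0.2281321 ] [ 0.31844173 -0.10810561  0.02825752]
[('y1', array([ 0.638, -0.371])), ('y2', array([ 0.396, -0.345])), ('tape', array([ 0.487, -0.137]))]
```

Emit:
{"method": "jog_arm", "body": {"plan": [[0.15,-0.05,0.02,0,0,0],[0.35,-0.12,0.05,0,0,0],[0.55,-0.19,0.08,0,0,0],[0.75,-0.26,0.11,0,0,0],[0.9,-0.31,0.13,0,0,0],[1,-0.34,0.14,0,0,0]], "fingers": -1, "grip_force": 25}}

```text
time: 0.7
ee_pos: [0.4317, -0.4041, 0.2]
eef_rot: [[0.891, 0.454, -0.001], [0.454, -0.891, 0.001], [-0.0, -0.001, -1.0]]
contact_force: [-0.4, -0.1, 0.1]
opening: 0.0954
finger_force: 0.0
```

```bash
cat > go.py <<'E'
import sys
from h import *
S=read_state();R=np.array(S["eef_rot"]);p=np.array(S["ee_pos"]);t=np.array([float(a) for a in sys.argv[1:4]])
print(S["time"],p.round(4),((R.T@(t-p))/.2).round(3),"open",S["opening"],"F",np.round(S["contact_force"],1),np.round(S["joint_pos"],0),"\n",R.round(4).tolist())
E
python3 go.py .518 -.3155 .13
```

```text
0.7 [ 0.4317 -0.4041  0.2   ] [ 0.586 -0.198  0.35 ] open 0.09538494934771459 F [-0.4 -0.1  0.1] [-50.  27.  96.   0.  57.  13.] 
 [[0.891, 0.4541, -0.0006], [0.4541, -0.891, 0.001], [-0.0001, -0.0011, -1.0]]
```

Emit:
{"method": "jog_arm", "body": {"plan": [[0.15,-0.05,0.1,0,0,0],[0.35,-0.12,0.2,0,0,0],[0.5,-0.17,0.3,0,0,0],[0.57,-0.195,0.35,0,0,0],[0.586,-0.198,0.35,0,0,0],[0.586,-0.198,0.35,0,0,0]]}}

```text
time: 1.3
ee_pos: [0.5171, -0.3182, 0.131]
eef_rot: [[0.892, 0.453, 0.0], [0.453, -0.892, -0.0], [-0.0, 0.0, -1.0]]
contact_force: [0.2, -0.5, 0.3]
opening: 0.0948
finger_force: 0.0
```

```bash
python3 go.py .518 -.3155 .052; python3 - <<'E'
from h import *
t=get_image("top");s=get_image("side")
cv2.imwrite("pics/over.png",np.hstack([crop(t,400,150,100,100,4),crop(s,280,90,100,100,4)]))
E
```

```text
1.3 [ 0.5171 -0.3182  0.131 ] [ 0.01  -0.01   0.395] open 0.09483249634047848 F [ 0.2 -0.5  0.3] [-38.  33.  98.  -0.  49.  25.] 
 [[0.8915, 0.453, 0.0001], [0.453, -0.8915, -0.0003], [-0.0001, 0.0003, -1.0]]
```

View pics/over.png

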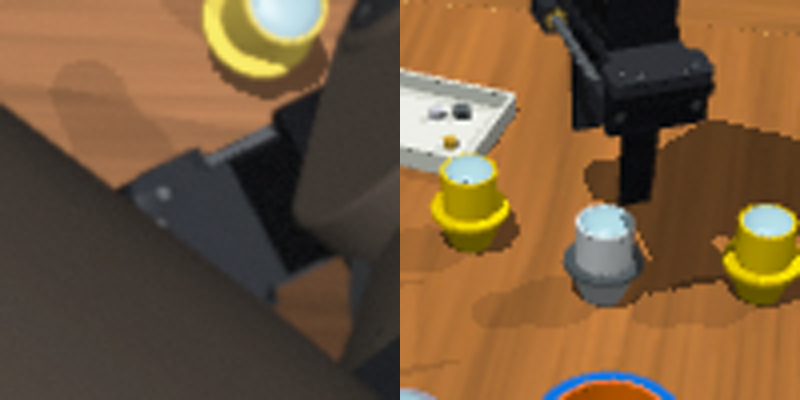

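The side crop shows the silver cell just below the gripper at (331,146), with one finger tip at about (338,140). I'll check that against the projected finger positions.

```bash
python3 - <<'E'
from h import *
S=read_state();R=np.array(S["eef_rot"]);p=np.array(S["ee_pos"])
print(p,proj("side",[p+R@[0,k*.0535,.014] for k in(-1,1)]+[p+R@[0,0,.014]]),proj("side",[[.518,-.3155,.068]]))
E
```

```text
[ 0.51669282 -0.31894146  0.13153125] [[338.77979185 140.5506262 ]
 [326.41714023 120.44278445]
 [332.3882313  130.15653525]] [[331.1503992  144.90466409]]
```

Emit:
{"method": "jog_arm", "body": {"plan": [[0.012,-0.012,0.1,0,0,0],[0.012,-0.012,0.22,0,0,0],[0.012,-0.012,0.32,0,0,0],[0.012,-0.012,0.38,0,0,0],[0.012,-0.012,0.395,0,0,0],[0.012,-0.012,0.395,0,0,0]]}}

```text
time: 2.0
ee_pos: [0.518, -0.3151, 0.052]
eef_rot: [[0.892, 0.452, 0.0], [0.452, -0.892, -0.0], [0.0, 0.0, -1.0]]
contact_force: [-0.7, 0.3, -0.1]
opening: 0.0953
finger_force: 0.0
```

Emit:
{"method": "jog_arm", "body": {"plan": [[0,0,0,0,0,0],[0,0,0,0,0,0],[0,0,0,0,0,0],[0,0,0,0,0,0],[0,0,0,0,0,0],[0,0,0,0,0,0],[0,0,0,0,0,0],[0,0,0,0,0,0]], "fingers": 1, "grip_force": 25}}

```text
time: 2.8
ee_pos: [0.5183, -0.3147, 0.0517]
eef_rot: [[0.892, 0.453, 0.0], [0.453, -0.892, -0.0], [0.0, 0.0, -1.0]]
contact_force: [-0.2, -1.5, -0.0]
opening: 0.0438
finger_force: 24.9
```

Emit:
{"method": "jog_arm", "body": {"plan": [[0,0,-0.05,0,0,0],[0,0,-0.15,0,0,0],[0,0,-0.28,0,0,0],[0,0,-0.42,0,0,0],[0,0,-0.54,0,0,0],[0,0,-0.62,0,0,0],[0,0,-0.65,0,0,0],[0,0,-0.65,0,0,0]]}}

```text
time: 3.6
ee_pos: [0.5182, -0.3145, 0.1824]
eef_rot: [[0.892, 0.453, 0.001], [0.453, -0.892, -0.001], [0.0, 0.001, -1.0]]
contact_force: [-0.6, -0.7, -2.0]
opening: 0.0437
finger_force: 24.9
```

```bash
python3 go.py .576 .206 .18;  python3 - <<'E'
from h import *
s=get_image("side")
cv2.imwrite("pics/lift.png",crop(s,270,60,130,120,4))
E
```

```text
3.6 [ 0.5182 -0.3145  0.1824] [ 1.436 -2.19   0.01 ] open 0.043664351478073696 F [-0.6 -0.7 -2. ] [-37.  29.  95.  -0.  56.  26.] 
 [[0.8916, 0.4527, 0.0009], [0.4527, -0.8916, -0.0007], [0.0005, 0.001, -1.0]]
```

View pics/lift.png

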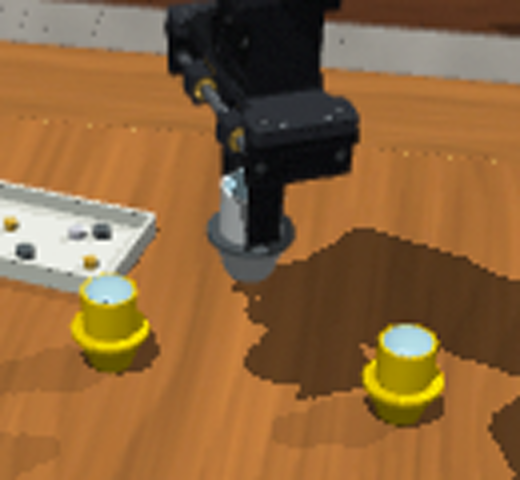

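It is held upright. Now the transfer, in three steps.

Emit:
{"method": "jog_arm", "body": {"plan": [[0.05,-0.07,0,0,0,0],[0.14,-0.21,0,0,0,0],[0.25,-0.38,0,0,0,0],[0.36,-0.55,0,0,0,0],[0.48,-0.73,0,0,0,0]]}}

```text
time: 4.15
ee_pos: [0.537, -0.1386, 0.1806]
eef_rot: [[0.892, 0.452, -0.002], [0.452, -0.892, 0.001], [-0.001, -0.001, -1.0]]
contact_force: [1.6, -0.7, -2.3]
opening: 0.0436
finger_force: 24.9
```

Emit:
{"method": "jog_arm", "body": {"plan": [[0.11,-0.17,0,0,0,0],[0.22,-0.34,0,0,0,0],[0.33,-0.5,0,0,0,0],[0.43,-0.65,0,0,0,0],[0.48,-0.73,0,0,0,0]]}}

```text
time: 4.65
ee_pos: [0.5564, 0.0361, 0.1807]
eef_rot: [[0.891, 0.455, -0.002], [0.455, -0.891, 0.0], [-0.001, -0.001, -1.0]]
contact_force: [-0.3, -0.3, -2.2]
opening: 0.0437
finger_force: 24.9
```

Emit:
{"method": "jog_arm", "body": {"plan": [[0.1,-0.15,0,0,0,0],[0.2,-0.31,0,0,0,0],[0.31,-0.48,0,0,0,0],[0.4,-0.62,0,0,0,0],[0.45,-0.7,0,0,0,0],[0.476,-0.73,0,0,0,0],[0.476,-0.73,0,0,0,0]]}}

```text
time: 5.35
ee_pos: [0.5754, 0.2069, 0.1808]
eef_rot: [[0.891, 0.454, -0.001], [0.454, -0.891, -0.0], [-0.001, -0.0, -1.0]]
contact_force: [-0.1, -0.8, -1.9]
opening: 0.0435
finger_force: 24.9
```

```bash
python3 go.py .576 .206 .13;  python3 - <<'E'
from h import *
s=get_image("side");t=get_image("top")
cv2.imwrite("pics/seat1.png",np.hstack([crop(s,200,190,130,150,3),crop(t,120,90,130,150,3)]))
S=read_state();p=np.array(S["ee_pos"])
print(proj("side",p+[[0,0,-.0195],[0,0,-.0515]]),proj("top",p+[[0,0,-.0195],[0,0,-.0515]]))
E
```

```text
5.35 [0.5754 0.2069 0.1808] [0.001 0.006 0.254] open 0.04349065095280886 F [-0.1 -0.8 -1.9] [14. 30. 94. -0. 56. 77.] 
 [[0.891, 0.454, -0.0013], [0.454, -0.891, -0.0004], [-0.0013, -0.0003, -1.0]]
[[263.65466445 267.78995196]
 [265.27725197 277.76401423]] [[172.51550744 156.56001413]
 [178.80616405 161.04949785]]
```

View pics/seat1.png

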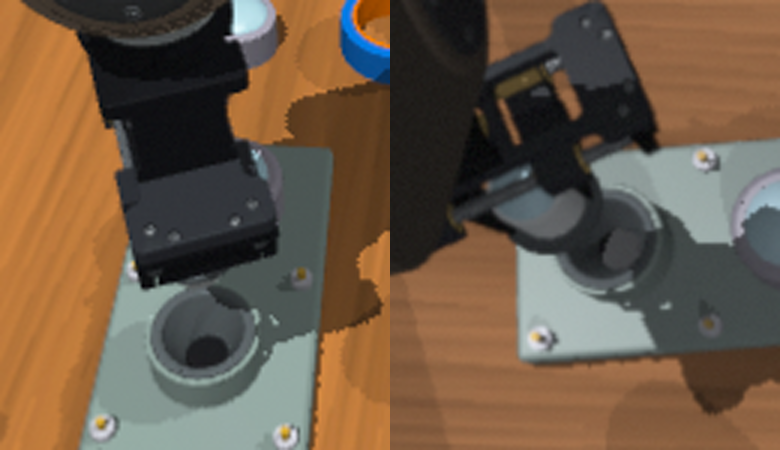

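The cell hangs directly above the seat: the TCP matches my estimate, and the mouth is at (268,300) in the side view. Lowering it.

Emit:
{"method": "jog_arm", "body": {"plan": [[0,0,0.06,0,0,0],[0,0,0.16,0,0,0],[0,0,0.26,0,0,0],[0,0,0.32,0,0,0],[0,0,0.36,0,0,0],[0,0,0.38,0,0,0],[0,0,0.4,0,0,0],[0,0,0.42,0,0,0],[0,0,0.43,0,0,0],[0,0,0.43,0,0,0]]}}

```text
time: 6.45
ee_pos: [0.576, 0.2061, 0.0956]
eef_rot: [[0.892, 0.453, 0.0], [0.453, -0.892, -0.0], [0.0, 0.0, -1.0]]
contact_force: [0.5, -0.6, -1.8]
opening: 0.044
finger_force: 24.9
```

```bash
python3 go.py .576 .206 .0795;  python3 - <<'E'
from h import *
s=get_image("side");t=get_image("top")
cv2.imwrite("pics/seat2.png",np.hstack([crop(s,225,250,90,90,4),crop(t,150,125,90,90,4)]))
E
```

```text
6.45 [0.576  0.2061 0.0956] [0.    0.    0.081] open 0.04397716045909831 F [ 0.5 -0.6 -1.8] [14. 36. 98. -0. 46. 77.] 
 [[0.8917, 0.4527, 0.0001], [0.4527, -0.8917, -0.0001], [0.0001, 0.0001, -1.0]]
```

View pics/seat2.png

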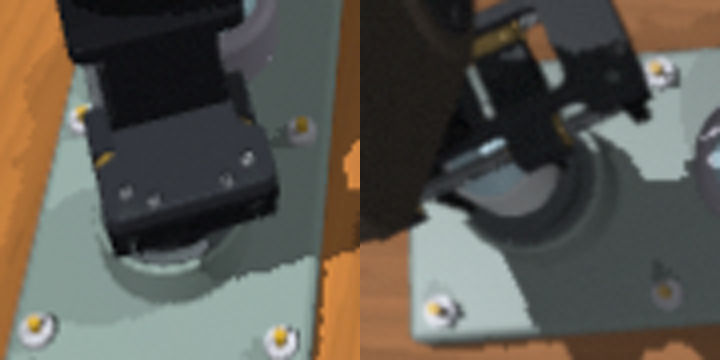

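The foot is about 11 mm into the bore and the force reading shows no contact. The collar rim is visible around it. Continuing in small steps.

Emit:
{"method": "jog_arm", "body": {"plan": [[0,0,0.01,0,0,0],[0,0,0.02,0,0,0],[0,0,0.03,0,0,0],[0,0,0.04,0,0,0],[0,0,0.05,0,0,0],[0,0,0.055,0,0,0],[0,0,0.055,0,0,0]]}}

```text
time: 7.25
ee_pos: [0.5763, 0.2062, 0.0847]
eef_rot: [[0.892, 0.453, 0.001], [0.453, -0.892, 0.0], [0.001, 0.0, -1.0]]
contact_force: [1.7, 0.9, 0.9]
opening: 0.0439
finger_force: 24.9
```

Light contact has started, with the reaction towards +x,+y. I'll shift about 1.5 mm that way.

Emit:
{"method": "jog_arm", "body": {"plan": [[0.005,-0.001,0,0,0,0],[0.009,-0.002,0,0,0,0],[0.009,-0.002,0.005,0,0,0],[0.009,-0.002,0.01,0,0,0],[0.009,-0.002,0.01,0,0,0]]}}

```text
time: 7.75
ee_pos: [0.5773, 0.2072, 0.0824]
eef_rot: [[0.892, 0.453, -0.0], [0.453, -0.892, -0.0], [-0.0, 0.0, -1.0]]
contact_force: [-0.3, -0.2, -1.8]
opening: 0.044
finger_force: 24.9
```

Free again, about 3 mm above home. Continuing down.

Emit:
{"method": "jog_arm", "body": {"plan": [[0,0,0.003,0,0,0],[0,0,0.006,0,0,0],[0,0,0.009,0,0,0],[0,0,0.009,0,0,0]]}}

```text
time: 8.15
ee_pos: [0.5776, 0.2073, 0.081]
eef_rot: [[0.892, 0.453, 0.001], [0.453, -0.892, 0.0], [0.001, 0.0, -1.0]]
contact_force: [1.0, 0.1, 0.7]
opening: 0.044
finger_force: 24.9
```

Emit:
{"method": "jog_arm", "body": {"plan": [[0.003,0.001,0,0,0,0],[0.003,0.001,0.003,0,0,0],[0.003,0.001,0.005,0,0,0],[0.003,0.001,0.005,0,0,0]]}}

```text
time: 8.55
ee_pos: [0.5782, 0.2073, 0.0799]
eef_rot: [[0.892, 0.453, 0.0], [0.453, -0.892, 0.0], [0.0, 0.0, -1.0]]
contact_force: [1.1, 1.2, 0.3]
opening: 0.0439
finger_force: 24.9
```

Emit:
{"method": "jog_arm", "body": {"plan": [[0.003,-0.001,0,0,0,0],[0.003,-0.001,0.003,0,0,0],[0.003,-0.001,0.005,0,0,0],[0.003,-0.001,0.005,0,0,0]]}}

```text
time: 8.95
ee_pos: [0.5785, 0.2078, 0.0789]
eef_rot: [[0.892, 0.453, 0.0], [0.453, -0.892, -0.0], [0.0, 0.0, -1.0]]
contact_force: [0.7, 0.5, 1.5]
opening: 0.044
finger_force: 24.9
```

Emit:
{"method": "jog_arm", "body": {"plan": [[0.001,-0.001,0.002,0,0,0],[0.001,-0.001,0.005,0,0,0],[0.001,-0.001,0.005,0,0,0]]}}

```text
time: 9.25
ee_pos: [0.5789, 0.208, 0.0786]
eef_rot: [[0.892, 0.453, 0.001], [0.453, -0.892, -0.0], [0.001, 0.001, -1.0]]
contact_force: [0.4, -1.8, 8.8]
opening: 0.0434
finger_force: 24.9
```

The vertical reaction is about 10 N with little side force, so the cell is seated. Releasing and withdrawing straight up.

Emit:
{"method": "jog_arm", "body": {"plan": [[0,0,0,0,0,0],[0,0,0,0,0,0],[0,0,0,0,0,0],[0,0,0,0,0,0],[0,0,0,0,0,0],[0,0,0,0,0,0]], "fingers": -0.6}}

```text
time: 9.85
ee_pos: [0.5785, 0.208, 0.0777]
eef_rot: [[0.892, 0.453, -0.0], [0.453, -0.892, -0.0], [-0.0, 0.0, -1.0]]
contact_force: [0.2, -0.9, -0.4]
opening: 0.0755
finger_force: 0.0
```

Emit:
{"method": "jog_arm", "body": {"plan": [[0,0,-0.05,0,0,0],[0,0,-0.15,0,0,0],[0,0,-0.3,0,0,0],[0,0,-0.5,0,0,0],[0,0,-0.7,0,0,0],[-0.2,0,-0.7,0,0,0],[-0.4,0,-0.7,0,0,0],[-0.6,0,-0.7,0,0,0],[-0.8,0,-0.7,0,0,0],[-0.8,0,-0.7,0,0,0]]}}

```text
time: 10.85
ee_pos: [0.432, 0.1343, 0.2186]
eef_rot: [[0.892, 0.452, -0.001], [0.452, -0.892, -0.0], [-0.001, -0.0, -1.0]]
contact_force: [0.6, 0.5, -0.2]
opening: 0.0764
finger_force: 0.0
```

```bash
python3 - <<'E'
from h import *
s=get_image("side");t=get_image("top")
cv2.imwrite("pics/done.png",np.hstack([crop(s,225,240,90,90,4),crop(t,150,125,90,90,4)]))
for x,y in((.5785,.2075),):
  for z in (.096,.062): print(z,proj("side",[[x,y,z]]),proj("top",[[x,y,z]]))
E
```

```text
0.096 [[265.12338417 288.25997564]] [[183.92570583 163.84938057]]
0.062 [[266.6846876  297.49942718]] [[189.52947297 167.8781845 ]]
```

View pics/done.png

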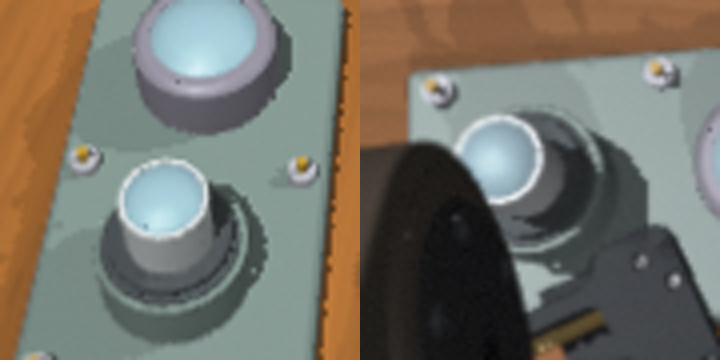

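The final picture shows the cell upright in the seat, lens up. The rim centre is at about (266,289) in the side view and (185,164) in the top view, each within about 1–1.5 px of the fully-home prediction. The gripper is clear.

```bash
python3 -c "
from station import *
print(finish_job())"
```

```text
the job is handed in; nothing more can be done
None
```

The silver lens cell is upright and fully home in the casting's empty seat, released lens up. The job was handed in at about 11 s, and the spare cell and tape roll were not touched.

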